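# Eject the mirror-image brackets and sort them by hand

### The arm

A 6-joint arm with a two-finger parallel gripper is mounted at the origin on a cart in front of the work surface, level with it; the furniture and walls round the work are solid. World frame = base frame: x ahead of the robot, y to its left, z up, the work surface at z = 0. Lengths are in m, angles in degrees, forces in N, time in s.
With the tool pointing down it reaches from about 0.35 to 0.875 m from the base axis. Payload 4.2 kg.
Tool frame: the origin (TCP) lies at the very end of the fingers, on their centre line; the grasp point (between the pads) lies 19 mm behind it; z points along the fingers, y is the line along which they close (so a half turn about z gives the same grasp; the last joint's range is limited). The gripper opens to 87 mm and grips with 3 to 60 N. Pads are 19 mm wide; open, the fingers measure 117 mm over their backs; the gripper's body (75 mm by 190 mm) begins 51 mm behind the grasp point.
Start: joints at [86.436, 22.042, 0.453, 0, -68.411, -14.817], TCP at [0.197, 0.593, 0.223] pointing down, gripper open.
Joint ranges: [-179.83, 179.83], [-69.29, 118.12], [-61.27, 80.66], [-181.25, 117.63], [-171.15, -9.14], [-177.46, 177.46]. Speed limits (degrees/s): [159.86, 159.86, 180, 180, 180, 180].

### API

Orientations are given as a 3x3 rotation matrix whose columns are the frame's x, y, z axes.
In Python, from station import sense, cams, r gives the robot as it stands. The module is installed in compiled form; this text tells all that it offers.
- The arm moves only by the tool step_arm, never from a script. Its argument "targets" is text: rows parted by semicolons, each of 4 numbers parted by spaces: the shift along the tool's x, y, z in cm, then the turn about the tool's z in degrees. In form: x y z turn; .... A call has 1 to 12 rows; each row shifts and turns the commanded pose from where the row before left it, along the tool's axes as they then stand; what a row does not reach is not made up. A row lasts 1/12 s, in which the tool goes at most 41.7 mm and 7.16 degrees, less where a joint would pass 70% of its speed; a pose out of reach is approached as far as the arm can. A call with a gripper value outside its range is refused whole. "claw" is the finger opening in cm, from 0 to 8.7, set as the call begins (left out, the last holds). The fingers move at their own pace and stop on an object; the grip force is fixed at half the most. Time passes only in rows, so rows that do not move let the fingers close. It gives the time, the measured TCP pose, the force, the opening and the grip force at its end, in the units of the state.
- sense(): the state, without advancing time (a new reading comes with each control period).
- cams.capture(name): name is "scene" or "top"; returns a dict with "frame" (480x640x3 uint8, blue, green, red), "vertical_fov" (degrees; the focal length in pixels is half the picture's height over the tangent of half this angle, whatever the lens; pixels are square), "cx", "cy" (the principal point, pixels), "dist_coeffs" ([k1, k2, p1, p2, k3] as OpenCV has them; the pictures are not rectified), "eye" and "rotation" of the camera in the world. Camera axes: x right, y down, z forward; pixel columns grow to the right and rows downward; lengths in m; the calibration is good to about 2 mm. A picture is of the moment at which its call begins. There is no depth.
- r.finish_job(): hands the job in; it is judged then, once.
The state is a dict: "time_s": time; "joints": joint angles; "joint_velocities": joint speeds; "effort": joint torques, N m; "tcp_pos": TCP position; "ee_rot": TCP orientation; "wrist_force": force on the tool from outside, world axes, zero at the start; "moment": the same for the moment, N m; "gripper_width": opening from 0.0 (shut) to 1.0 (fully open); "gripper_force": force on a finger pad.
Only numpy, scipy, OpenCV 4.12 (cv2) and the standard library are available. Lean on these libraries where they do the work, as an engineer would, in place of code of your own. Each camera call takes 0.05 s, during which the arm holds its last target. There are 200 camera calls.

### The job

Each of the two ejector nests holds one orange moulded bracket under its clear cover. Press the red tab of a nest right to its stop to push its bracket out, let the tab spring back, then draw the bracket out and lay it flat, boss up, inside its own tray: the left-hand bracket (leg along the left edge when the head points away from you) in the blue tray, the right-hand one in the yellow. Do one bracket completely before you push out the other, set them down without dropping them, and do not disturb the oil bottle, the white cup, the blue tape roll or the aluminium cylinder.

Things in the scene. Friction and masses are not known exactly. Their poses are not given: they have to be found in the camera images.
- bracket_left: Orange moulded bracket, loose, 84 x 36 mm, left-hand one of a mirror pair. Head 36 x 36 x 16 mm at x -42 to -6 mm, round boss on top; leg 13 mm wide, 12 mm thick from the head to x +42 mm along the -y edge. Seen from above, boss up, head pointing away: leg on the left edge. Origin: centre of the outline, underside; z up. Starts in nest_a's lane, axes along the nest's, at its x -12, z +24 mm. 0.12 kg.
- bracket_right: Orange moulded bracket, loose, 84 x 36 mm, right-hand one of a mirror pair. Head 36 x 36 x 16 mm at x -42 to -6 mm, round boss on top; leg 13 mm wide, 12 mm thick from the head to x +42 mm along the +y edge. Seen from above, boss up, head pointing away: leg on the right edge. Origin: centre of the outline, underside; z up. Starts in nest_b's lane, axes along the nest's, at its x -12, z +24 mm. 0.12 kg.
- nest_a: Aluminium ejector nest fixed to the table, one of two alike; holds the left-hand bracket. Origin under the block on the table; the lane runs along x, mouth at the -x end. Block x -60 to +58 mm, y +-30 mm (feet 8 mm high to y +-44). Lane floor z 24 mm, walls y +-19.5 mm, clear cover z 50 to 54 mm over all the block. The bracket starts 6 mm inside; what is under the cover cannot be lifted, only drawn out along -x.
- nest_b: Aluminium ejector nest fixed to the table, one of two alike; holds the right-hand bracket. Origin under the block on the table; the lane runs along x, mouth at the -x end. Block x -60 to +58 mm, y +-30 mm (feet 8 mm high to y +-44). Lane floor z 24 mm, walls y +-19.5 mm, clear cover z 50 to 54 mm over all the block. The bracket starts 6 mm inside; what is under the cover cannot be lifted, only drawn out along -x.
- ejector_a (a joint): Ejector slide of nest_a, m: 0 at rest, 0.055 pressed to its stop by pushing the red tab to the nest's -x. Spring, 3 N at rest to 8 N at the stop, brings it back when let go. It pushes the bracket's leg end but is not attached: the bracket stays out. At the stop the bracket has come out about 54 mm: its whole head and 12 mm more is past the mouth.
- ejector_b (a joint): Ejector slide of nest_b, m: 0 at rest, 0.055 pressed to its stop by pushing the red tab to the nest's -x. Spring, 3 N at rest to 8 N at the stop, brings it back when let go. It pushes the bracket's leg end but is not attached: the bracket stays out. At the stop the bracket has come out about 54 mm: its whole head and 12 mm more is past the mouth.
- tab_a (a point): Centre of the rear face (to push on, facing the nest's +x) of the red thumb tab of nest_a's ejector. Tab 30 mm wide, 10 mm thick, z 57 to 85 mm over the table, above the clear cover. At rest this point is at x +40, y 0, z 71 mm of the nest; it moves with the slide.
- tab_b (a point): Centre of the rear face (to push on, facing the nest's +x) of the red thumb tab of nest_b's ejector. Tab 30 mm wide, 10 mm thick, z 57 to 85 mm over the table, above the clear cover. At rest this point is at x +40, y 0, z 71 mm of the nest; it moves with the slide.
- mouth_a (a point): Centre of the mouth of nest_a's lane at floor height (x -60, y 0, z 24 mm of the nest). From here a tongue 24 mm wide, top z 24 mm, underside z 12 mm, runs 58 mm on along the nest's -x; it carries the pushed-out bracket, whose head overhangs it by 6 mm on each side, so it can be gripped across there.
- mouth_b (a point): Centre of the mouth of nest_b's lane at floor height (x -60, y 0, z 24 mm of the nest). From here a tongue 24 mm wide, top z 24 mm, underside z 12 mm, runs 58 mm on along the nest's -x; it carries the pushed-out bracket, whose head overhangs it by 6 mm on each side, so it can be gripped across there.
- boss_left (a point): Top of the round boss (18 mm across, 6 mm high, dark centre) on the left-hand bracket's head: x -24, y 0, z +22 mm of the bracket; over the head's centre, the place to grip across (36 mm wide).
- boss_right (a point): Top of the round boss (18 mm across, 6 mm high, dark centre) on the right-hand bracket's head: x -24, y 0, z +22 mm of the bracket; over the head's centre, the place to grip across (36 mm wide).
- tray_blue: An open blue plastic tray fixed to the table, for the left-hand bracket. Outside 124 mm (x) by 104 mm (y), walls 4 mm thick and 22 mm high, floor 4 mm thick (inside 116 x 96 mm). Origin: centre of the underside, on the table. The trays change places with each other and with the nests.
- tray_yellow: An open yellow plastic tray fixed to the table, for the right-hand bracket. Outside 124 mm (x) by 104 mm (y), walls 4 mm thick and 22 mm high, floor 4 mm thick (inside 116 x 96 mm). Origin: centre of the underside, on the table. The trays change places with each other and with the nests.
- oil: Oil bottle with red spout, loose, 41 mm across, 125 mm high, upright; origin: centre of its underside. Stands on the table on the robot's side of the blue tray, about 115 mm from the tray's centre. Leave it alone.
- cup: White plastic cup, loose, 67 mm across, 52 mm high; origin: centre of its underside. Stands on the robot's side of the yellow tray, about 120 mm from the tray's centre. Leave it alone.
- tape: Roll of blue tape lying flat, loose, 71 mm across, 23 mm high; origin: centre of its underside. Lies behind the blue tray, about 120 mm from the tray's centre. Leave it alone.
- cyl: Aluminium cylinder with a rubber pad on top and a small side fitting, loose, 47 x 60 mm, 51 mm high; origin: on its underside, 7 mm from the cylinder's axis. Stands behind the yellow tray, about 120 mm from the tray's centre. Leave it alone.
Not all that is in view belongs to the job. Leave any pink look-alike of the bracket_right alone.

How it is judged:
By the outcome, as a careful person would: the job done as asked, in the order asked, and still so for the second after the job is handed in, with the robot touching nothing.
It also fails if it takes over 72 s, if anything falls off the work surface, if the arm or the gripper's body presses on something with over 40 N, if the wrist force passes 120 N, or if a joint passes its speed limit or range.

## Working session

There is one attempt and no reset: what is moved stays moved. The work goes in short steps, Python scripts to look and compute and a tool call to move; the robot and the scene stay as the last step left them, time stands still between calls to the robot, and variables do not carry over. Pictures are saved under pics/ and viewed, at most 10 in all, crops included, and the job is handed in when it is done.

Besides the shell and the picture viewer there is one more tool, called after "Request:" in YAML: its name, and indented under it one key for each argument. step_arm: Moves the arm, as the interface text tells. Its arguments: {"type":"object","properties":{"targets":{"type":"string"},"claw":{"type":"number"}},"required":["targets"]}

```bash
mkdir -p pics
cat > h.py <<'E'
import numpy as np, cv2
from station import sense, cams, r
def cap(n):
    c=cams.capture(n); np.save(f'pics/{n}.npy',c,allow_pickle=True); return c
def load(n): return np.load(f'pics/{n}.npy',allow_pickle=True).item()
def K(c):
    f=c['frame'].shape[0]/2/np.tan(np.radians(c['vertical_fov'])/2)
    return np.array([[f,0,c['cx']],[0,f,c['cy']],[0,0,1.]])
def ray(c,px,z):
    p=cv2.undistortPoints(np.array(px,float).reshape(-1,1,2),K(c),np.array(c['dist_coeffs'],float)).reshape(-1,2)
    d=np.c_[p,np.ones(len(p))]@np.array(c['rotation']).T; e=np.array(c['eye'])
    return e+d*((z-e[2])/d[:,2])[:,None]
def proj(c,P):
    R=np.array(c['rotation']).T; t=-R@np.array(c['eye'])
    return cv2.projectPoints(np.array(P,float).reshape(-1,1,3),cv2.Rodrigues(R)[0],t,K(c),np.array(c['dist_coeffs'],float))[0].reshape(-1,2)
E
python3 - <<'E'
from h import *
for n in('scene','top'):
    c=cap(n); cv2.imwrite(f'pics/{n}0.png',c['frame']); print(n,c['eye'],c['rotation'],c['vertical_fov'])
s=sense(); print(s['ee_rot'],s['tcp_pos'])
E
```

```text
scene [ 0.06437468 -0.61427633  0.59178089] [[ 0.74697586 -0.37579972  0.54845386]
 [-0.66483919 -0.41726116  0.61958209]
 [-0.00399028 -0.82744649 -0.5615304 ]] 45.410052102975655
top [ 0.38826424 -0.02132575  0.92537286] [[-2.95938225e-02 -9.78976372e-01  2.01815434e-01]
 [-9.99561617e-01  2.91626697e-02 -5.11003783e-03]
 [-8.82870558e-04 -2.01878187e-01 -9.79410240e-01]] 53.747156115606835
[[ 9.48934356e-01 -3.15473174e-01 -5.14523343e-04]
 [-3.15473576e-01 -9.48932490e-01 -1.88460427e-03]
 [ 1.06294174e-04  1.95068426e-03 -9.99998092e-01]] [0.19689503 0.592602   0.22158356]
```

View pics/top0.png

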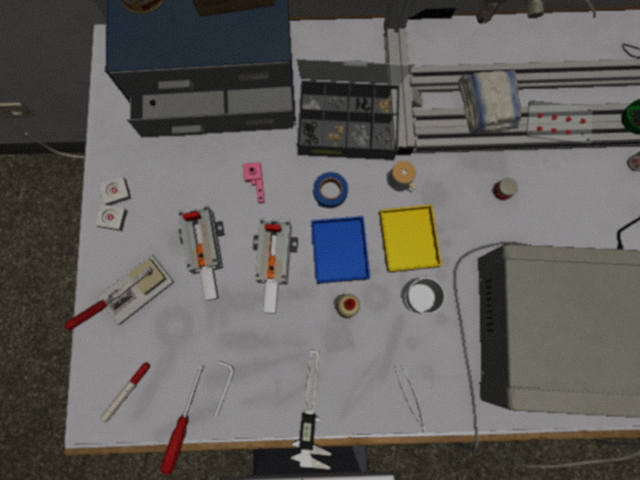

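View pics/scene0.png

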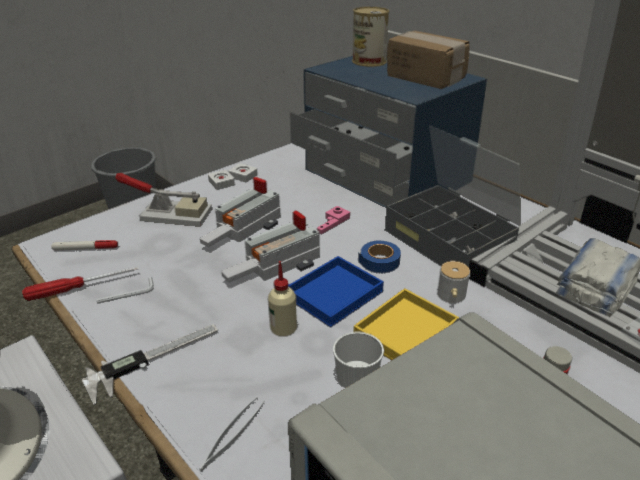

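The top view shows two nests at about (200,240) and (272,252), the blue tray at (340,250), the yellow at (410,238), and a pink look-alike at (254,180). Next I enlarge the nests and trays.

Run:
```python
from h import *
f=load('top')['frame']
cv2.imwrite('pics/nests.png',cv2.resize(f[195:325,165:305],None,fx=5,fy=5,interpolation=cv2.INTER_CUBIC)[:600*2][:650][:600])
f=f[195:295,300:450]
cv2.imwrite('pics/trays.png',cv2.resize(f,None,fx=5,fy=5,interpolation=cv2.INTER_CUBIC))
```

```text
(no output)
```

View pics/nests.png

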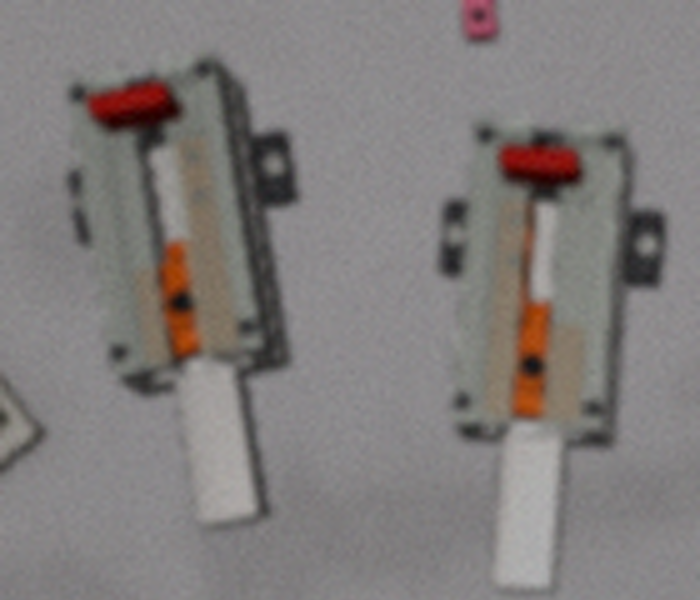

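View pics/trays.png

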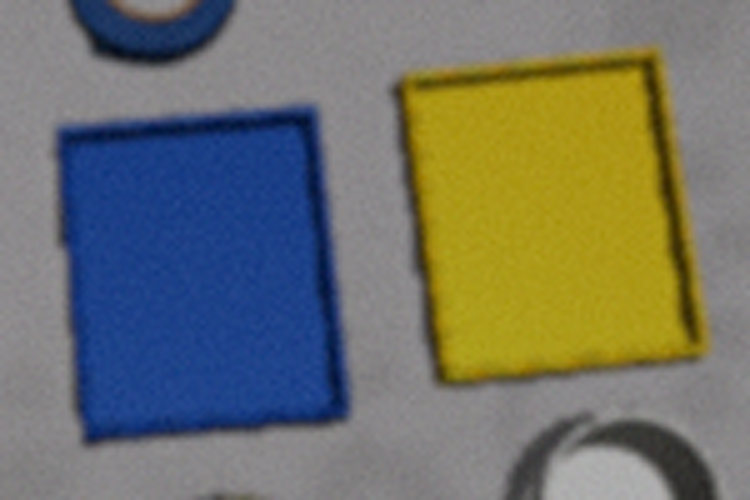

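The left nest's long strip (the leg) is on its right (-y) side, so it is nest_a with the left-hand bracket. The right nest's is on its left side, so it is nest_b. I read the tongue ends, cover screws, tab edges and tray corners off the crops and fit the poses.

```bash
cat > fit.py <<'E'
from h import *
from scipy.optimize import least_squares
c=load('top')
P=lambda uv,o:(np.array(uv,float)+.5)/5-.5+np.array(o)
def T(p,L):
    a=p[2];L=np.array(L,float);return np.c_[p[0]+np.cos(a)*L[:,0]-np.sin(a)*L[:,1],p[1]+np.sin(a)*L[:,0]+np.cos(a)*L[:,1],L[:,2]]
def fit(uv,o,L,g):
    q=P(uv,o); s=least_squares(lambda p:(proj(c,T(p,L))-q).ravel(),g)
    print(np.round(s.x[:2],4),np.degrees(s.x[2]).round(2),'res px',np.abs(s.fun).max().round(2)); return s.x
NL=np.array([[-118,12,24],[-118,-12,24],[40,15,85],[40,-15,85],[58,30,54],[58,-30,54],[-60,-30,54],[-60,30,54]])/1e3
A=fit([(203,525),(262,515),(90,97),(172,85),(72,90),(215,63),(268,346),(112,368)],(165,195),NL,(.5,.3,0))
B=fit([(495,583),(550,588),(502,148),(578,152),(480,128),(624,136),(608,418),(455,413)],(165,195),NL,(.5,.1,0))
TL=np.array([[62,52,22],[62,-52,22],[-62,-52,22],[-62,52,22]])/1e3
Y=fit([(58,128),(316,106),(348,415),(86,440)],(300,195),TL,(.5,0,0))
Z=fit([(400,76),(660,48),(706,354),(440,382)],(300,195),TL,(.5,-.1,0))
np.save('poses.npy',[A,B,Y,Z])
for p in(A,B): print(T(p,[[.04,0,.071],[-.06,0,.024],[-.09,0,.046]]).round(4).tolist())
E
python3 fit.py
```

```text
[0.5904 0.1901] 9.87 res px 2.59
[0.5639 0.0495] -4.99 res px 2.82
[ 0.5659 -0.0786] 3.27 res px 0.91
[ 0.5846 -0.2159] 4.06 res px 0.49
[[0.6298, 0.197, 0.071], [0.5313, 0.1798, 0.024], [0.5017, 0.1747, 0.046]]
[[0.6037, 0.0461, 0.071], [0.5041, 0.0548, 0.024], [0.4742, 0.0574, 0.046]]
```

Run:
```python
from fit import *
im=cv2.resize(c['frame'][195:325,165:305],None,fx=5,fy=5,interpolation=cv2.INTER_CUBIC)
L=np.vstack([NL,np.array([[-60,12,24],[-60,-12,24],[30,15,85],[30,-15,85]])/1e3])
for p in(A,B):
    q=(proj(c,T(p,L))-[165,195]+.5)*5-.5; print(q.round().tolist())
    for x in q: cv2.circle(im,tuple(int(v) for v in x),3,(0,255,0),-1)
cs=load('scene')
i2=cs['frame'].copy()
for p in(A,B):
    for x in proj(cs,T(p,L)): cv2.circle(i2,tuple(int(round(v)) for v in x),1,(0,255,0),-1)
i2=cv2.resize(i2[165:295,190:350],(800,650))[:640]
o=np.hstack([cv2.resize(im,(400,371)),cv2.resize(i2,(400,320+0))[:371] if 0 else cv2.copyMakeBorder(cv2.resize(i2,(400,320)),0,51,0,0,0)])
cv2.imwrite('pics/ov.png',o)
```

```text
[0.5904 0.1901] 9.87 res px 2.59
[0.5639 0.0495] -4.99 res px 2.82
[ 0.5659 -0.0786] 3.27 res px 0.91
[ 0.5846 -0.2159] 4.06 res px 0.49
[[0.6298, 0.197, 0.071], [0.5313, 0.1798, 0.024], [0.5017, 0.1747, 0.046]]
[[0.6037, 0.0461, 0.071], [0.5041, 0.0548, 0.024], [0.4742, 0.0574, 0.046]]
[[202.0, 532.0], [264.0, 519.0], [89.0, 96.0], [170.0, 80.0], [65.0, 81.0], [221.0, 50.0], [271.0, 349.0], [111.0, 381.0], [178.0, 383.0], [240.0, 371.0], [93.0, 122.0], [174.0, 106.0]]
[[492.0, 589.0], [556.0, 592.0], [501.0, 143.0], [583.0, 147.0], [473.0, 115.0], [631.0, 124.0], [609.0, 432.0], [448.0, 423.0], [504.0, 436.0], [567.0, 439.0], [499.0, 169.0], [581.0, 174.0]]
```

View pics/ov.png

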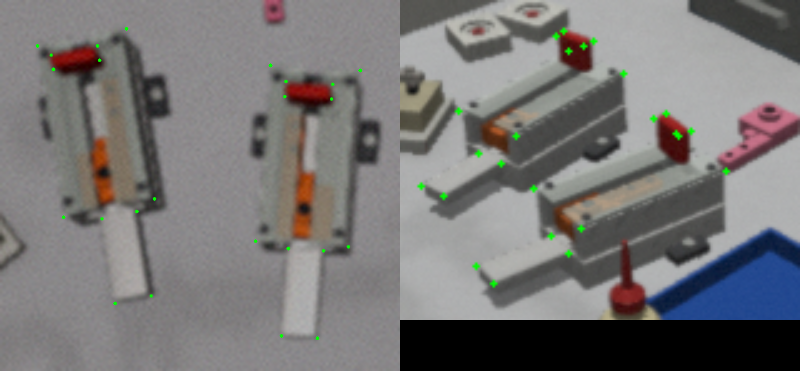

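```bash
cat > go.py <<'E'
import sys
from h import *
A,B,Y,Z=np.load('poses.npy')
def go(p,l,dyaw=0):
    """tool-axes shift (cm) to reach local point l of pose p, and turn to align tool x with its x"""
    s=sense(); R=np.array(s['ee_rot']); a=p[2]
    t=np.array([p[0]+np.cos(a)*l[0]-np.sin(a)*l[1],p[1]+np.sin(a)*l[0]+np.cos(a)*l[1],l[2]])
    d=t-np.array(s['tcp_pos']); yaw=np.degrees(np.arctan2(R[1,0],R[0,0]))
    ang=np.radians(a*0+0); print('t',round(s['time_s'],2),'shift cm',(R.T@d*100).round(2),'turn',round(yaw-np.degrees(a)-dyaw,2),
      'after turn',(np.array([[np.cos(a),np.sin(a),0],[np.sin(a),-np.cos(a),0],[0,0,-1]]).T@d*100).round(2))
E
python3 -c "
from go import *
go(A,[.066,0,.2])"
```

```text
t 0.1 shift cm [55.85 22.65  2.21] turn -28.26 after turn [38.47 46.39  2.16]
```

Request:
step_arm:
  targets: "1 0.4 0 0;2.5 1 0 0;3.8 1.55 0 0;3.8 1.55 0 0;3.8 1.55 0 0;3.8 1.55 0 0;3.8 1.55 0 0;3.8 1.55 0 0;3.8 1.55 0 0;3.8 1.55 0 0;3.8 1.55 0 0;3.8 1.55 0 0"
  claw: 0

```text
time_s: 1.1
tcp_pos: [0.5388, 0.2994, 0.2225]
ee_rot: [[0.949, -0.316, -0.0], [-0.316, -0.949, -0.0], [-0.0, 0.0, -1.0]]
wrist_force: [0.1, 1.7, 0.1]
gripper_width: 0.171
gripper_force: 0.0
```

```bash
python3 -c "
from go import *
go(A,[.066,0,.13])"
```

```text
t 1.1 shift cm [14.16  5.62  9.25] turn -28.26 after turn [ 9.81 11.65  9.25]
```

Request:
step_arm:
  targets: "3.54 1.4 0 0;3.54 1.4 0 0;3.54 1.4 0 0;3.54 1.4 0 0;0 0 2 -7.1;0 0 2 -7.1;0 0 2 -7.1;0 0 2 -7;0 0 1.2 0;0 0 0 0"

```text
time_s: 1.93
tcp_pos: [0.6523, 0.2026, 0.1267]
ee_rot: [[0.986, 0.168, -0.007], [0.168, -0.986, -0.003], [-0.007, 0.002, -1.0]]
wrist_force: [-0.4, -0.7, -1.0]
gripper_width: 0.008
gripper_force: 0.0
```

```bash
python3 -c "
from go import *
go(A,[.066,0,.064])
c=cap('scene');d=cap('top')
a=cv2.resize(c['frame'][130:280,170:350],None,fx=4,fy=4)[:600,:400+320]
cv2.imwrite('pics/p1.png',a)"
```

```text
t 1.93 shift cm [0.33 0.15 6.27] turn -0.18 after turn [0.29 0.17 6.27]
```

View pics/p1.png

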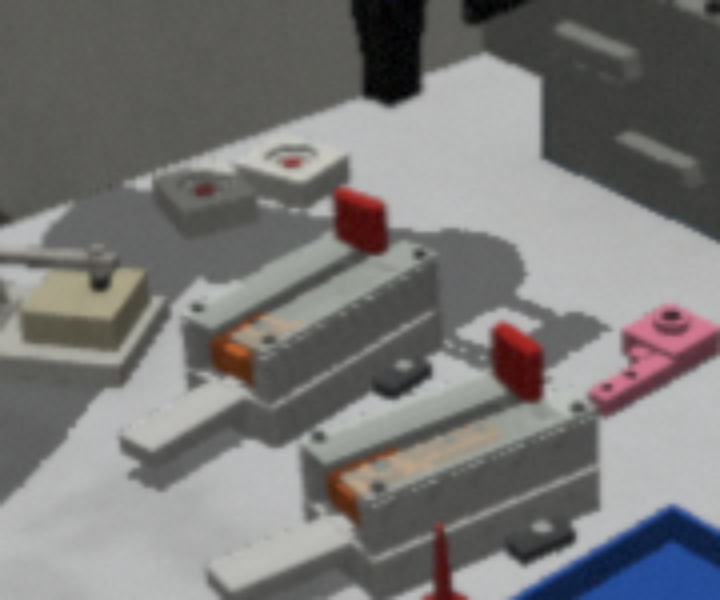

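The fingers hang just behind nest_a's tab (fingertips at crop (392,95)), with a clear path down. Descend and press.

Request:
step_arm:
  targets: "0.3 0.15 2 0;0 0 2 0;0 0 1.5 0;0 0 0.7 0;0 0 0 0;-1 0 0 0;-1 0 0 0;-1 0 0 0;-1 0 0 0;0 0 0 0"

```text
time_s: 2.87
tcp_pos: [0.6201, 0.1973, 0.0713]
ee_rot: [[0.985, 0.173, 0.007], [0.173, -0.985, 0.003], [0.008, -0.002, -1.0]]
wrist_force: [6.0, 0.5, -3.6]
gripper_width: 0.006
gripper_force: 2.4
```

Request:
step_arm:
  targets: "-0.8 0 0.2 0;-0.8 0 0.2 0;-0.8 0 0.1 0;-0.5 0 0 0;-0.3 0 0 0;0 0 0 0;0 0 0 0"

```text
time_s: 3.45
tcp_pos: [0.593, 0.1933, 0.0688]
ee_rot: [[0.985, 0.174, 0.015], [0.174, -0.985, 0.006], [0.016, -0.003, -1.0]]
wrist_force: [7.9, 0.1, 4.0]
gripper_width: 0.007
gripper_force: 3.6
```

```bash
python3 -c "
from go import *
go(A,[-.0055,0,.066])"
```

```text
t 3.45 shift cm [-0.87  0.27  0.26] turn 0.17 after turn [-0.86  0.27  0.28]
```

Request:
step_arm:
  targets: "-0.4 0 0 0;-0.4 0 0 0;-0.3 0 0 0;0 0 0 0;0 0 0 0"

```text
time_s: 3.87
tcp_pos: [0.5864, 0.1923, 0.069]
ee_rot: [[0.984, 0.175, 0.023], [0.175, -0.985, 0.008], [0.024, -0.004, -1.0]]
wrist_force: [16.9, -1.7, -2.5]
gripper_width: 0.005
gripper_force: 8.2
```

Request:
step_arm:
  targets: "-0.3 0 0 0;0 0 0 0;0 0 0 0"

```text
time_s: 4.12
tcp_pos: [0.5862, 0.1924, 0.0692]
ee_rot: [[0.984, 0.176, 0.029], [0.175, -0.984, 0.01], [0.03, -0.005, -1.0]]
wrist_force: [23.8, -2.6, -6.6]
gripper_width: 0.006
gripper_force: 11.4
```

Request:
step_arm:
  targets: "1.2 0 0 0;1.2 0 0 0;1.2 0 0 0;1.2 0 0 0;1.2 0 0 0;1.2 0 0 0;1.2 0 0 0;0.6 0 0 0;0 0 -3 0;0 0 -4 0;0 0 -2 0;0 0 0 0"

```text
time_s: 5.12
tcp_pos: [0.6649, 0.2051, 0.1617]
ee_rot: [[0.985, 0.173, 0.012], [0.173, -0.985, 0.005], [0.013, -0.002, -1.0]]
wrist_force: [0.3, -0.2, 0.5]
gripper_width: 0.009
gripper_force: 0.0
```

```bash
python3 -c "
from go import *
go(A,[-.09,0,.12])
c=cap('scene');d=cap('top')
a=cv2.resize(c['frame'][150:270,180:330],None,fx=4,fy=4)
b=cv2.resize(d['frame'][200:310,150:200+30],None,fx=4,fy=4)
b=cv2.resize(d['frame'][200:320,165:215],None,fx=4,fy=4)
cv2.imwrite('pics/p2.png',np.hstack([a,b])[:, :800])"
```

```text
t 5.12 shift cm [-16.65   0.18   3.95] turn 0.1 after turn [-16.6    0.2    4.17]
```

View pics/p2.png

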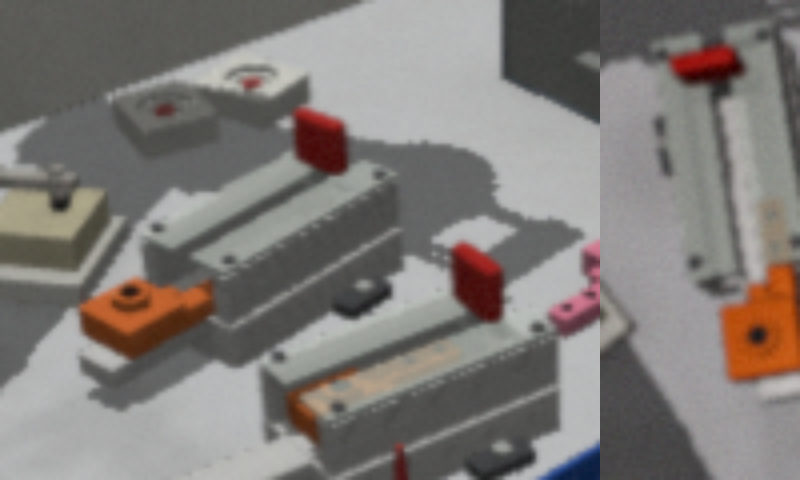

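Bracket A's head sits on the tongue and the tab is back at rest. The boss centre is at scene pixel (212.4,222.9) and top pixel (204.1,283.6).

```bash
python3 -c "
from go import *
c=load('scene');d=load('top')
print(ray(c,[(212.1,222.6)],.046),ray(d,[(203.8,283.3)],.046))
a=A[2]
print(A[:2]-.09*np.array([np.cos(a),np.sin(a)]))"
```

```text
[[0.50397784 0.18047853 0.046     ]] [[0.50287655 0.17940023 0.046     ]]
[0.50170616 0.1747081 ]
```

Request:
step_arm:
  targets: "-1 0 0 0;-2.5 0 0 0;-4 0 0 0;-4 0 0 0;-3 0 0 0;-1.5 0 0 0;-0.6 0.15 0 0;0 0 0 0"
  claw: 7

```text
time_s: 5.88
tcp_pos: [0.4968, 0.1731, 0.1533]
ee_rot: [[0.985, 0.173, -0.001], [0.173, -0.985, -0.001], [-0.002, 0.001, -1.0]]
wrist_force: [-0.5, 0.6, 0.7]
gripper_width: 0.53
gripper_force: 0.0
```

```bash
python3 -c "
from go import *
go(A,[-.09,0,.026])"
```

```text
t 5.88 shift cm [ 0.53 -0.08 12.73] turn 0.08 after turn [ 0.51 -0.07 12.73]
```

Both views put the boss at (0.5034, 0.180), 5 mm left of the fitted pose, so I correct for that and descend with a narrower opening.

Request:
step_arm:
  targets: "0.77 -0.57 0 1.4;0 0 2 0;0 0 3 0;0 0 3 0;0 0 2 0;0 0 1 0;0 0 0 0;0 0 0 0"
  claw: 5.6

```text
time_s: 6.55
tcp_pos: [0.5058, 0.1809, 0.0433]
ee_rot: [[0.989, 0.148, 0.0], [0.148, -0.989, -0.001], [-0.0, 0.001, -1.0]]
wrist_force: [-0.6, 0.1, 0.1]
gripper_width: 0.646
gripper_force: 0.0
```

```bash
python3 -c "
from go import *
go(A,[-.09,0,.026])
c=cap('scene');d=cap('top')
a=cv2.resize(c['frame'][170:260,180:280],None,fx=4,fy=4)
b=cv2.resize(d['frame'][220:310,155:255],None,fx=4,fy=4)
cv2.imwrite('pics/p3.png',np.hstack([a,b]))"
```

```text
t 6.55 shift cm [-0.5   0.55  1.73] turn -1.34 after turn [-0.51  0.54  1.73]
```

View pics/p3.png

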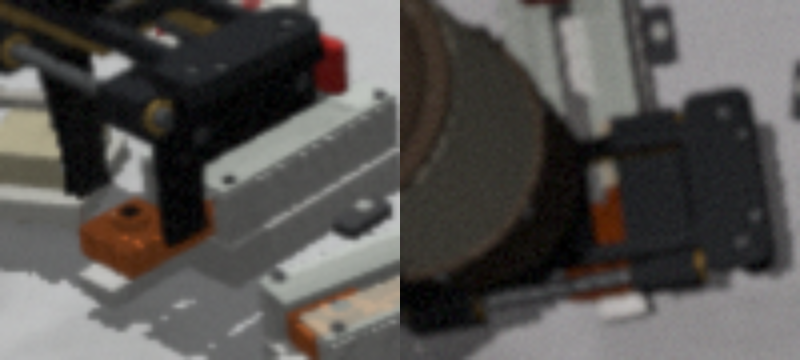

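The fingers straddle the head: the finger midpoint is near crop (132,215), on the boss at (130,210). Lower and grip.

Request:
step_arm:
  targets: "-0.2 0 0.8 0;0 0 0.9 0;0 0 0 0"

```text
time_s: 6.9
tcp_pos: [0.5017, 0.1798, 0.0253]
ee_rot: [[0.989, 0.148, -0.002], [0.148, -0.989, -0.001], [-0.002, 0.001, -1.0]]
wrist_force: [-0.8, 0.2, 0.5]
gripper_width: 0.644
gripper_force: 0.0
```

Request:
step_arm:
  targets: "0 0 0 0;0 0 0 0;0 0 0 0;0 0 0 0;0 0 0 0;0 0 0 0"
  claw: 2.5

```text
time_s: 7.4
tcp_pos: [0.5029, 0.1804, 0.0268]
ee_rot: [[0.989, 0.148, 0.0], [0.148, -0.989, 0.0], [0.0, -0.0, -1.0]]
wrist_force: [0.5, 0.4, 1.0]
gripper_width: 0.413
gripper_force: 29.9
```

Request:
step_arm:
  targets: "-0.5 0 0 0;-1 0 0 0;-1 0 0 0;-1 0 0 0;-1 0 0 0;-0.8 0 0 0;-0.5 0 0 0;0 0 0 0"

```text
time_s: 8.07
tcp_pos: [0.4435, 0.1711, 0.0266]
ee_rot: [[0.989, 0.148, -0.002], [0.148, -0.989, -0.001], [-0.002, 0.001, -1.0]]
wrist_force: [-2.5, -0.1, 2.2]
gripper_width: 0.412
gripper_force: 29.9
```

Request:
step_arm:
  targets: "0 0 -1 0;0 0 -2.5 0;0 0 -3.5 0;0 0 -3.5 0;0 0 -2.5 0;0 0 -1 0;0 0 0 0;0 0 0 0"

```text
time_s: 8.73
tcp_pos: [0.4446, 0.1714, 0.1659]
ee_rot: [[0.989, 0.147, -0.002], [0.147, -0.989, -0.0], [-0.002, -0.0, -1.0]]
wrist_force: [0.7, -0.0, -2.5]
gripper_width: 0.412
gripper_force: 29.9
```

```bash
python3 -c "
from go import *
go(Y,[-.022,-.003,.16])"
```

```text
t 8.73 shift cm [ 6.09 26.61  0.58] turn 5.21 after turn [ 8.48 25.95  0.59]
```

Request:
step_arm:
  targets: "0.3 1.2 0 0;0.6 2.6 0 0;0.8 3.5 0 0;0.8 3.5 0 0;0.8 3.5 0 0;0.8 3.5 0 0;0.8 3.5 0 0;0.6 2.8 0 0;0.6 2.5 0 5.2;0 0 0 0;0 0 0 0"

```text
time_s: 9.65
tcp_pos: [0.5438, -0.0834, 0.1636]
ee_rot: [[0.998, 0.055, -0.006], [0.055, -0.998, -0.0], [-0.006, -0.0, -1.0]]
wrist_force: [0.4, 0.2, -1.6]
gripper_width: 0.414
gripper_force: 29.9
```

```bash
python3 -c "
from go import *
go(Y,[-.022,-.003,.0065])
c=cap('scene'); cv2.imwrite('pics/p4.png',cv2.resize(c['frame'][170:390,210:480],None,fx=2.8,fy=2.7))"
```

```text
t 9.65 shift cm [ 0.13 -0.06 15.71] turn -0.1 after turn [ 0.03 -0.06 15.71]
```

View pics/p4.png

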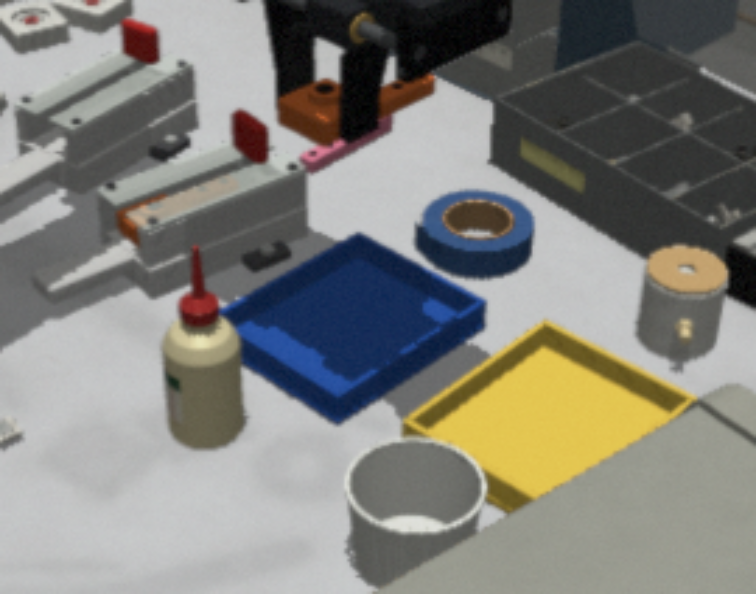

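The bracket is held level above the blue tray (crop (330,110)), with the oil bottle clear at (200,370). Lower it.

Request:
step_arm:
  targets: "0 0 1 0;0 0 2.5 0;0 0 3 0;0 0 3 0;0 0 2.5 0;0 0 1.5 0;0 0 0.6 0;0 0 0.3 0;0 0 0 0;0 0 0 0"

```text
time_s: 10.53
tcp_pos: [0.5459, -0.0818, 0.0234]
ee_rot: [[0.998, 0.059, 0.002], [0.059, -0.998, 0.0], [0.002, 0.0, -1.0]]
wrist_force: [0.2, -0.2, -1.5]
gripper_width: 0.41
gripper_force: 29.9
```

Request:
step_arm:
  targets: "0 0 0.6 0;0 0 0.4 0;0 0 0.2 0;0 0 0.1 0;0 0 0 0;0 0 0 0"

```text
time_s: 11.03
tcp_pos: [0.5453, -0.0823, 0.0096]
ee_rot: [[0.998, 0.058, 0.0], [0.058, -0.998, -0.0], [0.0, 0.0, -1.0]]
wrist_force: [-0.4, 0.3, -1.6]
gripper_width: 0.415
gripper_force: 29.9
```

Request:
step_arm:
  targets: "0 0 0.1 0;0 0 0.1 0;0 0 0.05 0;0 0 0 0;0 0 0 0"

```text
time_s: 11.45
tcp_pos: [0.5452, -0.0823, 0.007]
ee_rot: [[0.998, 0.058, -0.0], [0.058, -0.998, -0.0], [-0.0, 0.0, -1.0]]
wrist_force: [-0.0, 0.8, -2.1]
gripper_width: 0.41
gripper_force: 29.9
```

Request:
step_arm:
  targets: "0 0 0.05 0;0 0 0.05 0;0 0 0 0;0 0 0 0"

```text
time_s: 11.78
tcp_pos: [0.5453, -0.0823, 0.0068]
ee_rot: [[0.998, 0.058, 0.0], [0.058, -0.998, -0.0], [0.0, 0.0, -1.0]]
wrist_force: [-2.6, 0.4, 5.9]
gripper_width: 0.408
gripper_force: 29.9
```

Contact. Open gently and rise.

Request:
step_arm:
  targets: "0 0 0 0;0 0 0 0;0 0 0 0;0 0 0 0;0 0 -0.5 0;0 0 -1.5 0;0 0 -3 0;0 0 -4 0;0 0 -4 0;0 0 -3 0;0 0 0 0"
  claw: 4.9

```text
time_s: 12.7
tcp_pos: [0.5496, -0.0824, 0.174]
ee_rot: [[0.998, 0.059, 0.015], [0.059, -0.998, -0.0], [0.015, 0.001, -1.0]]
wrist_force: [0.3, 0.6, 1.2]
gripper_width: 0.568
gripper_force: 0.0
```

```bash
python3 -c "
from go import *
go(B,[.066,0,.16])
c=cap('scene');d=cap('top')
a=cv2.resize(c['frame'][170:330,210:400],None,fx=2.5,fy=2.5)
cv2.imwrite('pics/p5.png',a)"
```

```text
t 12.7 shift cm [  8.71 -12.12   1.52] turn 8.4 after turn [  6.87 -13.27   1.4 ]
```

View pics/p5.png

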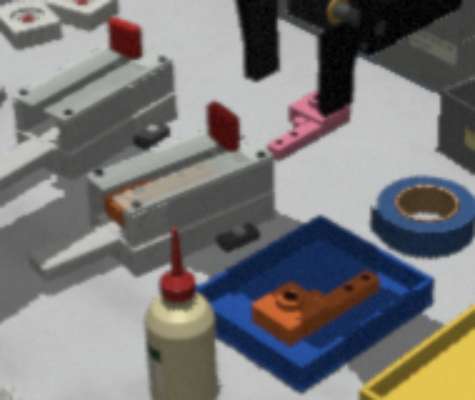

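The bracket lies flat, boss up, within the blue tray (crop (315,310)). Now nest_b.

Request:
step_arm:
  targets: "1 -1.4 0 0;2 -2.8 0 0;2.4 -3.3 0 0;2.2 -3 0 0;1.1 -1.6 0 0;0 0 0 4.2;0 0 0 4;0 0 0 0"
  claw: 0

```text
time_s: 13.47
tcp_pos: [0.6245, 0.0447, 0.1634]
ee_rot: [[0.996, -0.085, -0.004], [-0.085, -0.996, -0.001], [-0.004, 0.001, -1.0]]
wrist_force: [0.1, -0.1, 0.4]
gripper_width: 0.055
gripper_force: 0.0
```

```bash
python3 -c "
from go import *
go(B,[.066,0,.064])
c=load('top')
print(ray(c,[(.2*540+165,.2*150+195)],.085), 'tab ctr exp', B[:2]+.04*np.array([np.cos(B[2]),np.sin(B[2])]))"
```

```text
t 13.47 shift cm [0.56 0.03 9.94] turn 0.11 after turn [0.52 0.04 9.94]
[[0.60111854 0.04596217 0.085     ]] tab ctr exp [0.60372816 0.04606385]
```

Request:
step_arm:
  targets: "0.5 0 1 0;0 0 2.5 0;0 0 3 0;0 0 2 0;0 0 1 0;0 0 0.4 0;-1 0 0 0;-1 0 0.1 0;-1 0 0.1 0;-1 0 0.1 0;-1 0 0 0;0 0 0 0"

```text
time_s: 14.47
tcp_pos: [0.5828, 0.0476, 0.0664]
ee_rot: [[0.997, -0.083, 0.008], [-0.083, -0.997, 0.001], [0.008, -0.002, -1.0]]
wrist_force: [5.3, -3.1, -1.0]
gripper_width: 0.006
gripper_force: 2.8
```

```bash
python3 -c "
from go import *
go(B,[-.0055,0,.066])"
```

```text
t 14.47 shift cm [-2.45 -0.04  0.02] turn 0.23 after turn [-2.45 -0.03  0.04]
```

Request:
step_arm:
  targets: "-0.8 0 0 0;-0.8 0 0 0;-0.6 0 0 0;-0.4 0 0 0;-0.4 0 0 0;-0.3 0 0 0;0 0 0 0;0 0 0 0"

```text
time_s: 15.13
tcp_pos: [0.5588, 0.0506, 0.0671]
ee_rot: [[0.996, -0.081, 0.023], [-0.081, -0.997, 0.003], [0.023, -0.005, -1.0]]
wrist_force: [22.1, -11.2, -10.6]
gripper_width: 0.006
gripper_force: 11.2
```

Request:
step_arm:
  targets: "-0.2 0 0 0;0 0 0 0;0 0 0 0"

```text
time_s: 15.38
tcp_pos: [0.5587, 0.0508, 0.0673]
ee_rot: [[0.996, -0.081, 0.027], [-0.081, -0.997, 0.003], [0.027, -0.005, -1.0]]
wrist_force: [26.3, -12.7, -13.2]
gripper_width: 0.004
gripper_force: 13.3
```

At the stop. Retreat, rise, and find the boss in both cameras.

Request:
step_arm:
  targets: "1.2 0 0 0;1.2 0 0 0;1.2 0 0 0;1.2 0 0 0;1.2 0 0 0;1.2 0 0 0;1.2 0 0 0;0.6 0 0 0;0 0 -3 0;0 0 -4 0;0 0 -2 0;0 0 0 0"

```text
time_s: 16.38
tcp_pos: [0.6385, 0.0433, 0.1609]
ee_rot: [[0.996, -0.084, 0.012], [-0.084, -0.996, 0.002], [0.012, -0.003, -1.0]]
wrist_force: [-0.7, 0.9, 0.7]
gripper_width: 0.002
gripper_force: 0.0
```

```bash
cat > boss.py <<'E'
from go import *
def boss(n,guess,w=14):
    c=cap(n); f=cv2.resize(c['frame'],None,fx=4,fy=4,interpolation=cv2.INTER_CUBIC)
    g=proj(c,[guess])[0]; hsv=cv2.cvtColor(f,cv2.COLOR_BGR2HSV)
    o=cv2.inRange(hsv,(3,140,60),(20,255,255)); m=np.zeros_like(o)
    x,y=(int(v*4) for v in g); s=w*4; m[y-s:y+s,x-s:x+s]=255; o&=m
    m2=o.nonzero(); print(n,'guess px',g.round(1),'orange area',len(m2[0])/16,'centroid',(m2[1].mean()/4).round(1),(m2[0].mean()/4).round(1),'bbox',(m2[1].min()/4,m2[1].max()/4,m2[0].min()/4,m2[0].max()/4))
    hull=np.zeros_like(o); k=cv2.findContours(o,cv2.RETR_EXTERNAL,cv2.CHAIN_APPROX_NONE)[0]
    cv2.drawContours(hull,[max(k,key=cv2.contourArea)],-1,255,-1)
    hull=cv2.erode(hull,np.ones((9,9)))
    v=np.where(hull>0,f[:,:,2],255).astype(np.uint8); v=cv2.GaussianBlur(v,(9,9),0)
    yx=np.unravel_index(np.where(hull>0,v,255).argmin(),v.shape)
    dk=(hull>0)&(v<90); q=np.array([dk.nonzero()[1].mean(),dk.nonzero()[0].mean()]) if dk.any() else np.array(yx[::-1])
    p=(q+.5)/4-.5; print('dark px',p.round(1),'min',v[yx],'->',ray(c,[p],.046).round(4))
a=B[2]; g=[B[0]-.09*np.cos(a),B[1]-.09*np.sin(a),.046]; print(g)
for n in('scene','top'): boss(n,g)
go(B,[-.09,0,.12])
E
python3 boss.py
```

```text
[np.float64(0.47422178018776895), np.float64(0.05738187750826201), 0.046]
scene guess px [237.2 257.9] orange area 388.125 centroid 239.7 263.1 bbox (np.float64(225.0), np.float64(250.75), np.float64(251.25), np.float64(271.5))
dark px [242.7 264.3] min 30 -> [[0.4704 0.0364 0.046 ]]
top guess px [269.5 296.7] orange area 392.5 centroid 270.5 295.7 bbox (np.float64(261.5), np.float64(280.25), np.float64(282.5), np.float64(307.0))
dark px [269.8 296.6] min 33 -> [[0.4745 0.0566 0.046 ]]
t 16.48 shift cm [-16.18  -0.06   3.51] turn 0.12 after turn [-16.17  -0.03   3.54]
```

The top view puts the boss at (0.4745, 0.0566), which matches the fitted pose. The scene view's dark pixel is shaded side and spout, so I ignore it.

Request:
step_arm:
  targets: "-1 0 0 0;-2.5 0 0 0;-4 0 0 0;-4 0 0 0;-3 0 0 0;-1.4 0 0 0;-0.3 0 0 0;0 0 0 0"
  claw: 5.6

```text
time_s: 17.15
tcp_pos: [0.4724, 0.0564, 0.1536]
ee_rot: [[0.996, -0.084, -0.001], [-0.084, -0.996, -0.0], [-0.001, 0.001, -1.0]]
wrist_force: [-0.6, 0.1, 0.3]
gripper_width: 0.526
gripper_force: 0.0
```

```bash
python3 -c "
from go import *
B[:2]+=[.0003,-.0008]
go(B,[-.09,0,.027])
c=load('top'); print(ray(c,[(347,306)],.1),ray(c,[(350,302)],.12))"
```

```text
t 17.15 shift cm [ 0.23 -0.04 12.66] turn 0.17 after turn [ 0.21 -0.04 12.66]
[[ 0.44889576 -0.08161415  0.1       ]] [[ 0.45400795 -0.08553036  0.12      ]]
```

Request:
step_arm:
  targets: "0.2 0 1 0;0 0 2.5 0;0 0 3 0;0 0 3 0;0 0 1.8 0;0 0 1 0;0 0 0.4 0;0 0 0 0;0 0 0 0"

```text
time_s: 17.9
tcp_pos: [0.4764, 0.0563, 0.0266]
ee_rot: [[0.996, -0.085, -0.0], [-0.085, -0.996, -0.0], [-0.0, 0.0, -1.0]]
wrist_force: [-0.2, -0.0, 0.7]
gripper_width: 0.643
gripper_force: 0.0
```

Request:
step_arm:
  targets: "-0.1 0 0 0;0 0 0 0;0 0 0 0;0 0 0 0;0 0 0 0;0 0 0 0"
  claw: 2.5

```text
time_s: 18.4
tcp_pos: [0.4749, 0.0566, 0.0277]
ee_rot: [[0.996, -0.085, 0.001], [-0.085, -0.996, 0.0], [0.001, -0.0, -1.0]]
wrist_force: [-1.6, -0.1, 3.4]
gripper_width: 0.41
gripper_force: 29.8
```

Request:
step_arm:
  targets: "-0.5 0 0 0;-1 0 0 0;-1 0 0 0;-1 0 0 0;-1 0 0 0;-0.7 0 0 0;-0.4 0 0 0;0 0 0 0"

```text
time_s: 19.07
tcp_pos: [0.4171, 0.0611, 0.0271]
ee_rot: [[0.996, -0.084, -0.002], [-0.084, -0.996, -0.0], [-0.002, 0.0, -1.0]]
wrist_force: [-3.1, 2.7, 6.1]
gripper_width: 0.408
gripper_force: 29.9
```

Request:
step_arm:
  targets: "0 0 -1 0;0 0 -2.5 0;0 0 -3.5 0;0 0 -3.5 0;0 0 -3 0;0 0 -2.5 0;0 0 -1 0;0 0 0 0;0 0 0 0"

```text
time_s: 19.82
tcp_pos: [0.4172, 0.0607, 0.1958]
ee_rot: [[0.996, -0.086, -0.004], [-0.086, -0.996, -0.001], [-0.004, 0.001, -1.0]]
wrist_force: [0.4, 0.4, -1.3]
gripper_width: 0.409
gripper_force: 29.8
```

```bash
python3 -c "
from go import *
go(Z,[-.022,0,.18])"
```

```text
t 19.82 shift cm [16.89 26.46  1.54] turn -8.99 after turn [12.54 28.77  1.58]
```

Request:
step_arm:
  targets: "0.8 1.3 0 0;1.6 2.5 0 0;2.1 3.3 0 0;2.1 3.3 0 0;2.1 3.3 0 0;2.1 3.3 0 0;2.1 3.3 0 0;2 3.1 0 0;1.4 2.1 0 0;0.6 1 0 -4.5;0 0 0 -4.5;0 0 0 0"

```text
time_s: 20.82
tcp_pos: [0.5629, -0.2177, 0.1929]
ee_rot: [[0.997, 0.071, -0.008], [0.071, -0.997, 0.002], [-0.008, -0.002, -1.0]]
wrist_force: [0.3, -0.1, -0.6]
gripper_width: 0.409
gripper_force: 29.8
```

```bash
python3 -c "
from go import *
go(Z,[-.022,0,.007])"
```

```text
t 20.82 shift cm [1.200e-01 1.000e-02 1.859e+01] turn 0.0 after turn [-0.02 -0.03 18.59]
```

Request:
step_arm:
  targets: "0 0 1 0;0 0 2.5 0;0 0 3.5 0;0 0 3.5 0;0 0 3 0;0 0 2 0;0 0 1 0;0 0 0.4 0;0 0 0 0;0 0 0 0;0 0 0 0"

```text
time_s: 21.73
tcp_pos: [0.5658, -0.2173, 0.0297]
ee_rot: [[0.997, 0.072, 0.003], [0.072, -0.997, -0.001], [0.003, 0.001, -1.0]]
wrist_force: [-0.0, 0.2, -0.2]
gripper_width: 0.41
gripper_force: 29.8
```

Request:
step_arm:
  targets: "0 0 0.7 0;0 0 0.5 0;0 0 0.4 0;0 0 0.2 0;0 0 0.1 0;0 0 0 0;0 0 0 0"

```text
time_s: 22.32
tcp_pos: [0.5647, -0.2173, 0.009]
ee_rot: [[0.997, 0.072, 0.0], [0.072, -0.997, -0.0], [0.0, 0.0, -1.0]]
wrist_force: [-0.7, 0.3, 0.2]
gripper_width: 0.413
gripper_force: 29.8
```

Request:
step_arm:
  targets: "0 0 0.05 0;0 0 0.05 0;0 0 0.05 0;0 0 0 0;0 0 0 0"

```text
time_s: 22.73
tcp_pos: [0.5647, -0.2173, 0.0077]
ee_rot: [[0.997, 0.072, 0.0], [0.072, -0.997, -0.0], [0.0, 0.0, -1.0]]
wrist_force: [-0.6, 0.3, -0.2]
gripper_width: 0.406
gripper_force: 29.8
```

Request:
step_arm:
  targets: "0 0 0.05 0;0 0 0.05 0;0 0 0 0;0 0 0 0"

```text
time_s: 23.07
tcp_pos: [0.5648, -0.2173, 0.0077]
ee_rot: [[0.997, 0.072, 0.0], [0.072, -0.997, -0.0], [0.0, 0.0, -1.0]]
wrist_force: [-2.6, 0.3, 7.0]
gripper_width: 0.409
gripper_force: 29.8
```

Contact. Release, rise, and check by image code.

Request:
step_arm:
  targets: "0 0 0 0;0 0 0 0;0 0 0 0;0 0 0 0;0 0 -0.5 0;0 0 -1.5 0;0 0 -3 0;0 0 -4 0;0 0 -4 0;0 0 -4 0;0 0 -2 0;0 0 0 0"
  claw: 4.9

```text
time_s: 24.07
tcp_pos: [0.5678, -0.2181, 0.2037]
ee_rot: [[0.997, 0.073, 0.013], [0.073, -0.997, -0.003], [0.012, 0.004, -1.0]]
wrist_force: [1.1, 0.4, 0.9]
gripper_width: 0.561
gripper_force: 0.0
```

Request:
step_arm:
  targets: "-1 -1.5 0 0;-2 -3 0 0;-2 -3 0 0;-2 -3 0 0;-2 -3 0 0;-2 -3 0 0;-2 -3 0 0;-1 -2 0 0;0 0 0 0;0 0 0 0"

```text
time_s: 24.9
tcp_pos: [0.4089, -0.0121, 0.1966]
ee_rot: [[0.997, 0.075, 0.0], [0.075, -0.997, 0.0], [0.0, -0.0, -1.0]]
wrist_force: [1.6, 0.1, -0.1]
gripper_width: 0.564
gripper_force: 0.0
```

Run:
```python
from go import *
old=load('top')['frame'];olds=load('scene')['frame'].copy()
for n in('top','scene'):
    c=cap(n);h=cv2.cvtColor(c['frame'],cv2.COLOR_BGR2HSV)
    o=cv2.inRange(h,(3,150,70),(18,255,255)); k,l,st,ce=cv2.connectedComponentsWithStats(o)
    for i in range(1,k):
        if st[i,4]>80: print(n,st[i].tolist(),ce[i].round(1),(ray(c,[ce[i]],.02)).round(3).tolist())
for nm,p,s in(('L',Y,-1),('R',Z,1)):
    t=np.array([[-.006-.018,0],[.018,s*.0115]]);a=p[2];print(nm,'tray',p[:2].round(3))
s=sense();print(s['time_s'],s['tcp_pos'],s['gripper_width'])
```

```text
top [397, 217, 24, 41, 506] [407.4 241.5] [[0.577, -0.211, 0.02]]
top [333, 228, 19, 41, 451] [343.1 253.3] [[0.557, -0.084, 0.02]]
scene [312, 279, 49, 28, 635] [332.9 292.4] [[0.552, -0.092, 0.02]]
scene [381, 305, 38, 42, 791] [399.7 327.3] [[0.57, -0.218, 0.02]]
L tray [ 0.566 -0.079]
R tray [ 0.585 -0.216]
25.0 [ 0.40976461 -0.01297151  0.1964472 ] 0.5618681503050679
```

```bash
python3 -c "
from station import r
print(r.finish_job())"
```

```text
the job is handed in; nothing more can be done
None
```

The job is handed in at about 25 s. The left-hand bracket is in the blue tray and the right-hand one in the yellow, done in that order. I saw the left one flat and boss up, but checked the right one only by image code and wrist-force contact.

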